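# Unlock the equipment case by feel

## Task

Take the red-handled key out of its orange block and put it down into the lock on top of the blue equipment case. With light pressure, turn it gently back and forth until you feel it drop fully home into the hidden slot, then turn it about 55 degrees clockwise so that the bolt is drawn out of its keeper, and leave the key standing in the lock. Never force the key, whether pressing or twisting (a light hand, some 10 N and 0.15 N m at most, is plenty), and leave the other things where they are.

Things in the scene. Friction and masses are not known exactly. Their poses are not given: they have to be found in the camera images.
- key: Upright panel key, 84 mm tall, about 100 g, parked in the orange block with its flange on the block's top. Origin: centre of its blade's lower end; z up along the shank. From below: flat steel blade 22 mm (key x) by 5 mm (key y), 12 mm long; round shank 24 mm in diameter, tapered foot, up to 40 mm; brass flange 34 mm in diameter, 40 to 44 mm; then the handle.
- key_handle (a point): Middle of the key's flat red handle, 64 mm above the key's origin; same axes as the key. The handle is 38 mm wide along key x, 12 mm thick along key y (pinch it across these 12 mm) and reaches from 44 to 84 mm above the key's origin. Handle and blade lie in one plane; a half turn of the key makes no difference.
- holder: Orange block fixed to the table, 70 x 70 x 44 mm, with an upright round hole 26 mm in diameter through its middle in which the key is parked (key origin 4 mm above the table), at any yaw. Origin: centre of its underside.
- case: Blue and grey flight case with aluminium edges, fixed, 260 (x) x 340 (y) x 110 mm high. Origin: centre of its underside. On its top, 60 mm from the centre towards case -x, a square steel lock plate, 43.5 mm, 6 mm proud; red marks beside it lie along case x. Towards case +y of the lock (30 to 103 mm from its axis) lie the bolt's guides and brass keeper, up to 122 mm above the table.
- lock_mouth (a point): Centre of the lock's mouth, on its axis, 116 mm above the table (top of the steel plate); axes as the case. An upright round bore, 25.4 mm in diameter, chamfered 2.5 mm, goes 26 mm down to a rotor's face. A dark dust seal in the mouth hides it; the key passes without resistance. Key home: its origin 38 mm below the mouth, flange 2 mm above the plate (counts from 34.5 mm).
- rotor_face (a point): Centre of the rotor's face, 26 mm below the mouth; axes as the case. Its slot, 25 x 7.8 mm, takes the blade within 0.06 rad of its direction (0.12 if well centred), which is hidden: within 0.85 rad (49 deg) either way of case x (the red marks). Pressing 3 to 8 N does not drag it. With the key home it turns clockwise from above, up to a stop at 1.15 rad, with about 0.05 N m; not counter-clockwise.
- bolt (a joint): Flat aluminium bolt on the case's top, driven by the rotor only: 0 = shot into the brass keeper (locked, start), 0.0152 at 0.95 rad (55 deg) of the rotor, 0.0184 at its stop; 16 mm for each rad. It counts as drawn from 12 mm (0.012). The blade has about 0.1 rad of play before it drives the rotor.
- receiver: Black radio receiver, 90 x 120 x 34 mm, loose on the case's top behind the lock; origin: centre of its underside. Leave it alone.
- adapter: Black power adapter, 110 x 50 x 32 mm, loose on the table; origin: centre of its underside. Leave it alone.
- tape: Grey roll of tape, 90 mm in diameter, 25 mm high, lying loose on the table; origin: centre of its underside. Leave it alone.
Things that resemble listed ones, but are neither listed nor needed, are in the scene too. Several things look just like the key: the one meant starts nearest to the robot's base.

How it is judged:
By the outcome, as a careful person would: the job done as asked, in the order asked, and still so for the second after the job is handed in, with the robot touching nothing.
It also fails if it takes over 72 s, if anything falls off the work surface, if the arm or the gripper's body presses on something with over 40 N, if the wrist force passes 120 N, or if a joint passes its speed limit or range.

## Robot

A 7-joint arm with a two-finger parallel gripper is mounted at the origin on the work surface. World frame = base frame: x ahead of the robot, y to its left, z up, the work surface at z = 0. Lengths are in m, angles in rad, forces in N, time in s.
With the tool pointing down it reaches from about 0.425 to 0.875 m from the base axis. Payload 4.7 kg.
Tool frame: the origin (TCP) lies at the centre of the arm's flange, where the gripper is bolted on; the fingertips stand 173 mm ahead of it and the grasp point (between the pads) lies 155 mm ahead of it; z points along the fingers, y is the direction in which the jaws open and shut (so a half turn about z gives the same grasp; the last joint's range is limited). The gripper opens to 85 mm and grips with 20 to 120 N. Pads are 22 mm wide; open, the fingers measure 114 mm over their backs; the gripper's body (76 mm by 85 mm) begins 54 mm behind the grasp point. The pads swing forward as they close: fully open they stand 13 mm farther back than shut.
Start: joints at [-1.335, 0.321, -0.07, 1.45, 0.023, 1.371, -0.057], TCP at [0.143, 0.634, 0.405] pointing down, gripper open.
Joint ranges: [-2.86, 2.86], [-0.3, 2.09], [-1.38, 1.24], [0.06, 2.45], [-1.56, 4.7], [0.09, 2.05], [-2.69, 2.69]. Speed limits (rad/s): [2.57, 2.57, 3.14, 3.14, 3.14, 3.14, 3.14].

## Interface

Orientations are given as a rotation vector (axis times angle).
In Python, from station import ctrl gives the robot as it stands.
- The arm moves only by the tool servo_tool, never from a script. Its argument "increments" is a list that holds one entry, the list of rows, each a list of 4 numbers: the shift along the tool's x, y, z in mm, then the turn about the tool's z in degrees. In form: [[[x, y, z, twist], ...]]. A call has 1 to 5 rows; each row shifts and turns the commanded pose from where the row before left it, along the tool's axes as they then stand; what a row does not reach is not made up. A row lasts 1/8 s, in which the tool goes at most 62.5 mm and 10.7 degrees, less where a joint would pass 70% of its speed; a pose out of reach is approached as far as the arm can. A call is refused whole if a number of a shift passes 62.5 or a number of a turn 10.7, either way. A call with a gripper value outside its range is refused whole. "claw" is the finger opening in mm, from 0 to 85.4, set as the call begins (left out, the last holds). The fingers move at their own pace and stop on an object; "newtons" is the grip in N (left out, the last holds). Time passes only in rows, so rows that do not move let the fingers close. It gives the time, the measured TCP pose, the force and the opening at its end, in the units of the state.
- ctrl.read_state(): the state, without advancing time (a new reading comes with each control period).
- ctrl.read_camera(name): name is "scene" or "side" or "wrist"; returns (picture, depth): 384x512x3 uint8, red, green, blue; 384x512 float32, m along the optical axis (not along the pixel's ray), 0 where there is no reading.
- ctrl.camera_params(name): a dict with "K" (3x3 intrinsics, pixels), "R" (3x3) and "t" (3): a world point X has camera coordinates R X + t. Camera axes: x right, y down, z forward; pixel columns grow to the right and rows downward; lengths in m; the calibration is good to about 2 mm. A picture is of the moment at which its call begins: read the wrist's pose just before it. camera_params takes no time and is no camera call; for the wrist camera it gives the pose at the moment of the call.
- ctrl.hand_in(): hands the job in, once; it reports no verdict.
Trained networks look in the newest picture that a camera, given by its name, has taken for a name from the list of things; names that differ only in an ending like _2 or _b are one class to them, and where a whole thing is asked for, a point or a joint stands for the part that bears it (a point fixed in the world has none). Each returns a list of dicts, best first, with "conf" (0 to 1); they miss things now and then, are a little off and sometimes report something else, mostly with a low value. They report only what shows in the picture. A call takes as long as a camera call. They do not tell look-alikes from the thing itself.
- ctrl.recognise(camera, label): "pixel" ([row, column] in pixels, amid what is visible of it).
- ctrl.place_of(camera, label): "pixel" ([row, column] in pixels: a listed point, or the origin of a listed thing).
The state is a dict: "t": time; "joints": joint angles; "qd": joint speeds; "tau": joint torques, N m; "tcp_pos": TCP position; "eef_rot": TCP orientation; "contact_force": force on the tool from outside, world axes, zero at the start; "ft_torque": the same for the moment, N m; "opening": finger opening in m.
Only numpy, scipy, OpenCV 4.12 (cv2) and the standard library are available. Lean on these libraries where they do the work, as an engineer would, in place of code of your own. Each camera call takes 0.05 s, during which the arm holds its last target. There are 200 camera calls.

## Working session

There is one attempt and no reset: what is moved stays moved. The work goes in short steps, Python scripts to look and compute and a tool call to move; the robot and the scene stay as the last step left them, time stands still between calls to the robot, and variables do not carry over. Pictures are saved under pics/ and viewed, about 8 in all and at most 12, crops included, and the job is handed in when it is done.

Besides the shell and the picture viewer there is one more tool, called after "Request:" in YAML: its name, and indented under it one key for each argument. servo_tool: Moves the arm, as the interface text tells. Its arguments: {"type":"object","properties":{"increments":{"type":"array","items":{"type":"array","items":{"type":"array","items":{"type":"number"}}}},"claw":{"type":"number"},"newtons":{"type":"number"}},"required":["increments"]}

```bash
ls; mkdir -p pics
cat > h.py <<'E'
import numpy as np, cv2
from station import ctrl
def snap(cam):
    P=ctrl.camera_params(cam); im,d=ctrl.read_camera(cam); return P,im,d
def ray(P,pix):
    K,R,t=[np.array(P[k],float) for k in('K','R','t')]
    d=R.T@np.linalg.solve(K,[pix[1],pix[0],1.]); return -R.T@t,d
def atz(P,pix,z):
    c,d=ray(P,pix); return c+d*(z-c[2])/d[2]
def deproj(P,pix,dep):
    c,d=ray(P,pix); return c+d*dep
def proj(P,X):
    K,R,t=[np.array(P[k],float) for k in('K','R','t')]
    p=K@(R@np.array(X)+t); return p[1]/p[2],p[0]/p[2]
E
python3 - <<'E'
from h import *
s=ctrl.read_state(); print(s)
zs={'key_handle':.068,'key':.004,'holder':0,'case':0,'lock_mouth':.116,'receiver':.11,'adapter':0,'tape':0}
ims=[]
for c in('scene','side','wrist'):
    P,im,d=snap(c); cv2.imwrite(f'pics/{c}0.png',im[:,:,::-1]); ims.append(im)
    for l,z in zs.items():
        if c!='wrist' or l in('key_handle','lock_mouth'):
            for r in ctrl.place_of(c,l)[:4]:
                print(c,l,round(r['conf'],2),np.round(r['pixel']),atz(P,r['pixel'],z).round(3))
E
```

```text
pics
{'t': 0.0, 'joints': array([-1.33487067,  0.32182496, -0.07007973,  1.45169252,  0.02262591,
        1.37081369, -0.05691144]), 'qd': array([-4.95216547e-04,  1.14843117e-03,  6.38546590e-06, -7.24383660e-04,
       -8.58938698e-04,  3.88442961e-04,  7.33876030e-04]), 'tau': array([ 2.47694134e-04, -4.93588042e+01, -3.81869758e-01, -3.14330399e+01,
        1.30311868e-02,  1.14368772e-02, -2.00377869e-06]), 'tcp_pos': array([0.14299906, 0.63385581, 0.40361309]), 'eef_rot': array([-3.47687800e-01, -3.12220257e+00,  3.06236324e-03]), 'contact_force': array([-0.14953504, -0.32396604,  0.83391334]), 'ft_torque': array([-0.02267655, -0.03412452, -0.01855911]), 'opening': 0.08524365090742622}
scene key_handle 0.81 [235. 225.] [ 0.612 -0.272  0.068]
scene key_handle 0.6 [210. 197.] [ 0.51  -0.276  0.068]
scene key_handle 0.15 [222. 201.] [ 0.543 -0.291  0.068]
scene key 0.84 [272. 210.] [ 0.634 -0.346  0.004]
scene key 0.82 [248. 228.] [ 0.614 -0.269  0.004]
scene key 0.52 [223. 198.] [ 0.503 -0.278  0.004]
scene holder 0.96 [227. 205.] [ 0.521 -0.27   0.   ]
scene case 0.75 [151. 314.
[... 208 characters left out ...]
] [ 0.72  -0.231  0.   ]
side key_handle 0.79 [225. 315.] [ 0.63  -0.343  0.068]
side key_handle 0.73 [214. 291.] [ 0.601 -0.274  0.068]
side key_handle 0.5 [229. 259.] [ 0.493 -0.285  0.068]
side key_handle 0.47 [212. 316.] [ 0.662 -0.302  0.068]
side key 0.67 [247. 261.] [ 0.498 -0.288  0.004]
side key 0.66 [245. 311.] [ 0.62  -0.349  0.004]
side key 0.57 [231. 290.] [ 0.598 -0.272  0.004]
side holder 0.89 [244. 260.] [ 0.504 -0.273  0.   ]
side case 0.81 [166. 219.] [0.562 0.11  0.   ]
side lock_mouth 0.98 [139. 194.] [0.495 0.135 0.116]
side receiver 0.97 [127. 230.] [0.627 0.152 0.11 ]
side adapter 0.65 [307. 307.] [ 0.498 -0.511  0.   ]
side tape 0.82 [209. 315.] [ 0.714 -0.228 -0.   ]
```

```bash
python3 -c "
import cv2,numpy as np
a=cv2.imread('pics/scene0.png');b=cv2.imread('pics/side0.png')
A=cv2.resize(a[70:320,90:400],None,fx=1.9,fy=1.2)
a=cv2.resize(a[60:320,80:420],(400,306));b=cv2.resize(b[80:340,130:400],(400,385))
o=np.zeros((385,800,3),np.uint8);o[:306,:400]=a;o[:,400:]=b
cv2.imwrite('pics/o1.png',o)"
```

```text
(no output)
```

View pics/o1.png

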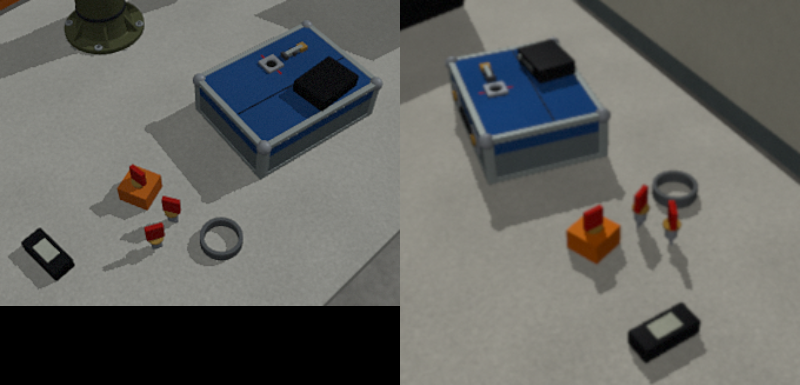

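The block holding the nearest key is at about (0.505, -0.278). The other two keys stand free near (0.605, -0.272) and (0.63, -0.345). The lock is at about (0.494, 0.14). I'll go over the lock first, since it's on the way.

```bash
cat >> h.py <<'E'
from scipy.spatial.transform import Rotation as Ro
def tool():
    s=ctrl.read_state(); return s,Ro.from_rotvec(s['eef_rot']).as_matrix()
def incr(target,yaw=None):
    """tool-axis shift mm to world TCP target; yaw = world direction of tool x (mod pi)"""
    s,R=tool(); y=np.arctan2(R[1,0],R[0,0])
    print('tcp',s['tcp_pos'].round(4),'yaw',round(np.degrees(y),1),'j7',s['joints'][6].round(3),'tilt',np.degrees(np.arccos(-R[2,2])).round(2),'t',s['t'])
    print('shift mm',(R.T@(np.array(target)-s['tcp_pos'])*1000).round(1))
    if yaw is not None: print('twist deg (before mod 180)',np.degrees(y-yaw).round(1))
E
python3 - <<'E'
from h import *
s,R=tool(); P=ctrl.camera_params('wrist')
Rc=np.array(P['R']);c=-Rc.T@np.array(P['t'])
print('cam in tool',(R.T@(c-s['tcp_pos'])).round(3),'axes', (Rc@R).round(2))
print(P['K'])
incr([.47,.14,.36])
E
```

```text
cam in tool [ 0.074 -0.     0.029] axes [[ 0.    1.    0.  ]
 [-0.96  0.   -0.29]
 [-0.29 -0.    0.96]]
[[333.74769744   0.         252.1081228 ]
 [  0.         333.74769744 188.6366156 ]
 [  0.           0.           1.        ]]
tcp [0.143  0.6341 0.4047] yaw 167.3 j7 -0.057 tilt 0.01 t 1.05
shift mm [-427.7 -410.1   44.7]
```

Request:
servo_tool:
  increments:
    - [[-43,-41,4.5,0],[-43,-41,4.5,0],[-43,-41,4.5,0],[-43,-41,4.5,0],[-43,-41,4.5,0]]

```text
t: 1.68
tcp_pos: [0.3086, 0.385, 0.3824]
eef_rot: [0.348, 3.122, 0.002]
contact_force: [1.0, 0.5, -0.0]
opening: 0.0853
```

Request:
servo_tool:
  increments:
    - [[-43,-41,4.5,0],[-43,-41,4.5,0],[-43,-41,4.5,0],[-43,-41,4.5,0],[-43,-41,4.5,0]]

```text
t: 2.3
tcp_pos: [0.4731, 0.1378, 0.3601]
eef_rot: [0.347, 3.121, 0.002]
contact_force: [0.1, 0.5, -0.6]
opening: 0.0855
```

Request:
servo_tool:
  increments:
    - [[0,0,0,0],[0,0,0,0],[0,0,0,0]]

```text
t: 2.68
tcp_pos: [0.4717, 0.1411, 0.3598]
eef_rot: [-0.343, -3.123, -0.001]
contact_force: [0.5, -0.1, -0.2]
opening: 0.0857
```

Run:
```python
from h import *
incr([.47,.14,.36])
P,im,d=snap('wrist'); cv2.imwrite('pics/w1.png',im[:,:,::-1]); np.save('w1d.npy',d)
import pickle; pickle.dump(P,open('w1P.pkl','wb'))
for l,z in (('lock_mouth',.116),('case',0),('receiver',.11)):
    for r in ctrl.place_of('wrist',l)[:3]: print(l,r['conf'],np.round(r['pixel'],1),atz(P,r['pixel'],z).round(4))
print(ctrl.read_state()['joints'].round(3))
```

```text
tcp [0.4717 0.1411 0.3598] yaw 167.5 j7 1.012 tilt 0.03 t 2.675
shift mm [ 1.4 -1.4 -0.2]
lock_mouth 0.6 [237.5 254.7] [0.4977 0.1372 0.116 ]
case 0.79 [239.4 260.1] [0.5546 0.1315 0.    ]
receiver 0.62 [370.4 328.8] [0.631  0.1706 0.11  ]
[-0.753  0.004  0.414  1.907 -0.002  1.231  1.012]
```

View pics/w1.png

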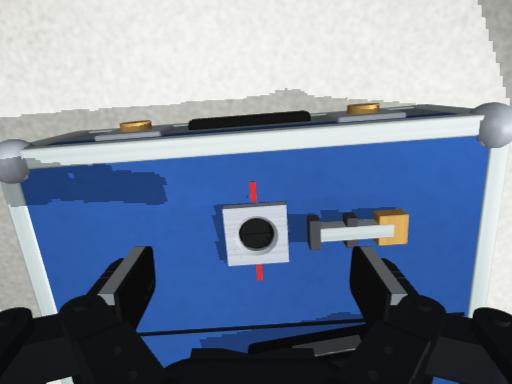

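The lock plate is centred at about (235, 256), with its bore at (233, 257). The red marks are at (191, 253) and (272, 260), and the bolt and keeper lie to the right. Next I'll compute the mouth position and case yaw.

Run:
```python
from h import *
import pickle
P=pickle.load(open('w1P.pkl','rb')); im=cv2.imread('pics/w1.png')[:,:,::-1].astype(int)
r=(im[:,:,0]>150)&(im[:,:,1]<90)&(im[:,:,2]<90); ys,xs=np.nonzero(r); 
pts=np.array([atz(P,(y,x),.11)[:2] for y,x in zip(ys,xs)])
m=pts.mean(0); u=np.linalg.svd(pts-m)[2][0]; u*=np.sign(u[0]); yaw=np.arctan2(u[1],u[0]); print('n',len(pts),'marks',m,'yaw deg',np.degrees(yaw))
up=ys<235; a,b=pts[up].mean(0),pts[~up].mean(0); print('mark centres',a,b,'mid',(a+b)/2)
mask=np.zeros(im.shape[:2],np.uint8); mask[198:270,215:295]=(im[198:270,215:295].min(2)>100)
c=max(cv2.findContours(mask,cv2.RETR_EXTERNAL,cv2.CHAIN_APPROX_NONE)[0],key=cv2.contourArea)[:,0]
W=np.array([atz(P,(p[1],p[0]),.116)[:2] for p in c]).astype(np.float32)
print('plate',cv2.minAreaRect(W*1000))
dk=np.zeros_like(mask); dk[210:262,230:285]=(im[210:262,230:285].max(2)<80)
c=max(cv2.findContours(dk,cv2.RETR_EXTERNAL,cv2.CHAIN_APPROX_NONE)[0],key=cv2.contourArea)[:,0]
W=np.array([atz(P,(p[1],p[0]),.116)[:2] for p in c]).astype(np.float32)
print('hole',cv2.fitEllipse(W*1000))
d=np.load('w1d.npy'); print('plate z',[deproj(P,q,d[q])[2].round(4) for q in((212,240),(258,240),(215,275),(150,150))])
incr([.505-.02,-.278,.33])
```

```text
n 176 marks [0.4925953  0.13886769] yaw deg -8.137670114926527
mark centres [0.46601949 0.14266094] [0.52838405 0.13375945] mid [0.49720177 0.13821019]
plate ((496.6406555175781, 138.30279541015625), (44.18463897705078, 44.2357063293457), 81.75382232666016)
hole ((494.88299560546875, 138.90921020507812), (22.78398895263672, 23.804088592529297), 158.86595153808594)
plate z [np.float64(0.117), np.float64(0.1171), np.float64(0.1176), np.float64(0.1129)]
tcp [0.4719 0.1404 0.3598] yaw 167.4 j7 1.012 tilt 0.01 t 2.875
shift mm [-104.  -405.5   29.7]
```

Request:
servo_tool:
  increments:
    - [[-18,-58,0,0],[-18,-58,0,0],[-18,-58,0,0],[-18,-58,0,0],[-18,-58,0,0]]

```text
t: 3.5
tcp_pos: [0.4963, -0.1645, 0.3601]
eef_rot: [0.345, 3.121, 0.001]
contact_force: [-0.0, -0.0, -0.1]
opening: 0.0854
```

Request:
servo_tool:
  increments:
    - [[-17,-58,3,0],[-17,-58,3,0],[0,0,4,5],[0,0,0,0],[0,0,0,0]]

```text
t: 4.12
tcp_pos: [0.5045, -0.2825, 0.3497]
eef_rot: [0.478, 3.105, 0.001]
contact_force: [0.2, 1.0, -0.4]
opening: 0.0852
```

Run:
```python
from h import *
incr([.505,-.278,.35])
P,im,d=snap('wrist'); cv2.imwrite('pics/w2.png',im[:,:,::-1])
for l,z in (('key_handle',.068),('key',.004),('holder',0)):
    for r in ctrl.place_of('wrist',l)[:3]: print(l,r['conf'],np.round(r['pixel'],1),atz(P,r['pixel'],z).round(4))
im=im.astype(int); r=(im[:,:,0]>1.8*im[:,:,1])&(im[:,:,0]>2.0*im[:,:,2])
V,U=np.mgrid[:384,:512]; K=P['K']; X=np.stack([(U-K[0,2])*d/K[0,0],(V-K[1,2])*d/K[1,1],d],-1)
W=(X-P['t'])@P['R']   # R^T(X-t)
hue=cv2.cvtColor(im.astype(np.uint8),cv2.COLOR_RGB2HSV)
red=((hue[...,0]<6)|(hue[...,0]>174))&(hue[...,1]>120)&(hue[...,2]>60)
n,lab,st,ce=cv2.connectedComponentsWithStats(red.astype(np.uint8))
for i in range(1,n):
    if st[i,4]>60:
        m=lab==i; top=m&(W[...,2]>.083)
        w=W[top] if top.sum()>20 else W[m]
        R2=cv2.minAreaRect((w[:,:2]*1000).astype(np.float32)); c=w[:,:2].mean(0); u=np.linalg.svd(w[:,:2]-c)[2][0]
        print(st[i],ce[i].round(),'zmax',W[m][:,2].max().round(4),top.sum(),'mean',c.round(4),'yaw',np.degrees(np.arctan2(u[1],u[0])).round(1),R2)
print(ctrl.read_state()['joints'].round(3))
```

```text
tcp [ 0.5045 -0.2825  0.3497] yaw 162.5 j7 1.903 tilt 0.05 t 4.125
shift mm [ 0.9  4.4 -0.3]
key_handle 0.91 [284.6 300.3] [ 0.6017 -0.2693  0.068 ]
key_handle 0.86 [182.1 264.3] [ 0.5041 -0.2723  0.068 ]
key_handle 0.72 [330.2 237.9] [ 0.6304 -0.3356  0.068 ]
key 0.95 [252.8 290.1] [ 0.6041 -0.2719  0.004 ]
key 0.86 [290.9 238.4] [ 0.6316 -0.3382  0.004 ]
key 0.6 [164.5 259.4] [ 0.5037 -0.2747  0.004 ]
holder 0.58 [162.4 261.4] [ 0.5031 -0.2724  0.    ]
[ 246  156   33   59 1035] [262. 185.] zmax 0.3204 838 mean [ 0.5022 -0.274 ] yaw 2.7 ((477.7197570800781, -272.3275146484375), (17.391820907592773, 90.08238220214844), 85.5412826538086)
[ 284  261   42   58 1159] [304. 292.] zmax 0.3204 589 mean [ 0.6041 -0.269 ] yaw 5.1 ((529.411376953125, -271.04437255859375), (191.2326202392578, 26.592958450317383), 1.44088613986969)
[ 218  310   44   43 1588] [240. 331.] zmax 0.3204 534 mean [ 0.6287 -0.333 ] yaw -18.5 ((539.5400390625, -290.3406677246094), (37.070411682128906, 217.38365173339844), 64.43476867675781)
[-0.252  0.26   0.839  1.733 -0.204  1.239  1.902]
```

View pics/w2.png

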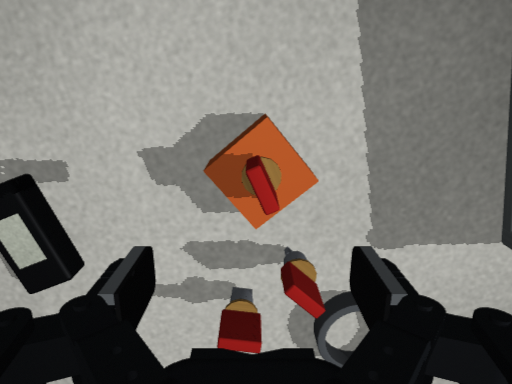

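The image shows the orange block at (172, 262) with its key handle running from (160, 253) to (212, 270). The two spare keys are at (290, 302) and (325, 240). I'll measure the handle's yaw from its top face.

Run:
```python
from h import *
P,im,d=snap('wrist'); K=P['K']
V,U=np.mgrid[:384,:512]; X=np.stack([(U-K[0,2])*d/K[0,0],(V-K[1,2])*d/K[1,1],d],-1)
W=(X-P['t'])@P['R']
hue=cv2.cvtColor(im,cv2.COLOR_RGB2HSV)
red=((hue[...,0]<6)|(hue[...,0]>174))&(hue[...,1]>120)&(hue[...,2]>50)&(d>.1)
red[:,:235]=0;red[:,290:]=0;red[225:]=0
n,lab,st,ce=cv2.connectedComponentsWithStats(red.astype(np.uint8)); i=1+np.argmax(st[1:,4]); m=lab==i
z=W[m][:,2]; print(st[i],np.percentile(z,[5,25,50,75,95]).round(4))
zt=np.percentile(z,95)
top=m&(W[...,2]>zt-.006); top=cv2.morphologyEx(top.astype(np.uint8),cv2.MORPH_OPEN,np.ones((3,3)))
w=np.array([atz(P,(y,x),.088)[:2] for y,x in zip(*np.nonzero(top))]).astype(np.float32)
print('n',len(w),cv2.minAreaRect(w*1000),w.mean(0)); u=np.linalg.svd(w-w.mean(0))[2][0]; yaw=np.arctan2(u[1],u[0]); print('yaw',np.degrees(yaw))
# brightness of the top face vs. side
print(im[st[i,1]+10:st[i,1]+50:10,255:275:4,0])
incr([*w.mean(0),.35],yaw)
```

```text
[ 247  156   33   59 1031] [0.064  0.0878 0.089  0.0896 0.0904]
n 827 ((503.61004638671875, -274.0749206542969), (38.4184684753418, 12.157835960388184), 6.747752666473389) [ 0.5031857  -0.27413076]
yaw 6.437123
[[ 79 136  97 145 144]
 [149 153 156  98 144]
 [144 150 153 156  97]
 [124 130 151 153 156]]
tcp [ 0.5042 -0.2831  0.35  ] yaw 162.4 j7 1.902 tilt 0.05 t 4.375
shift mm [ 3.7  8.3 -0. ]
twist deg (before mod 180) 156.0
```

Request:
servo_tool:
  increments:
    - [[3.5,8.3,0,-8],[0,0,10,-8],[0,0,25,-8],[0,0,30,0],[0,0,0,0]]
  claw: 50
  newtons: 40

```text
t: 5.0
tcp_pos: [0.5024, -0.2739, 0.2829]
eef_rot: [0.173, -3.133, -0.003]
contact_force: [-0.0, -0.3, 0.4]
opening: 0.0503
```

Run:
```python
from h import *
incr([.5035,-.2741,.227],np.radians(6.6))
print(ctrl.read_state()['joints'].round(3),ctrl.read_state()['opening'])
P,im,d=snap('wrist'); 
for r in ctrl.place_of('wrist','key_handle')[:3]: print(r['conf'],np.round(r['pixel'],1),atz(P,r['pixel'],.068).round(4))
```

```text
tcp [ 0.5024 -0.2739  0.2829] yaw -173.7 j7 2.326 tilt 0.25 t 5.0
shift mm [-1.3 -0.4 55.9]
twist deg (before mod 180) -180.3
[-0.19   0.306  0.754  1.816 -0.231  1.114  2.326] 0.05027969878195366
0.69 [358.5 241.8] [ 0.6048 -0.2691  0.068 ]
0.68 [379.3 144.2] [ 0.6301 -0.3352  0.068 ]
0.55 [222.4 251.8] [ 0.5043 -0.2733  0.068 ]
```

Request:
servo_tool:
  increments:
    - [[-1,-0.4,25,0],[0,0,25,0],[0,0,6,0],[0,0,0,0]]

```text
t: 5.6
tcp_pos: [0.5046, -0.2754, 0.2297]
eef_rot: [-0.172, 3.136, -0.001]
contact_force: [-0.1, -0.2, 0.5]
opening: 0.05
```

Request:
servo_tool:
  increments:
    - [[0,0,0,0],[0,0,0,0],[0,0,0,0],[0,0,0,0],[0,0,0,0]]
  claw: 0
  newtons: 40

```text
t: 6.22
tcp_pos: [0.5046, -0.2753, 0.2297]
eef_rot: [-0.172, 3.135, -0.0]
contact_force: [-0.8, 0.7, 6.5]
opening: 0.0114
```

Run:
```python
from h import *
incr([.5035,-.2741,.227],np.radians(6.6)); s=ctrl.read_state(); print(s['opening'],s['contact_force'],s['ft_torque'])
```

```text
tcp [ 0.5046 -0.2753  0.2297] yaw -173.7 j7 2.372 tilt 0.09 t 6.225
shift mm [1.  1.3 2.7]
twist deg (before mod 180) -180.3
0.011421692849807461 [-0.81434318  0.66207217  6.4773533 ] [ 0.10638249  0.09689385 -0.05387418]
```

Request:
servo_tool:
  increments:
    - [[0,0,-10,0],[0,0,-30,0],[0,0,-40,0],[0,0,-40,0],[0,0,-30,0]]

```text
t: 6.85
tcp_pos: [0.5039, -0.2753, 0.3806]
eef_rot: [-0.172, 3.136, -0.0]
contact_force: [0.8, -0.7, -1.6]
opening: 0.0118
```

Run:
```python
from h import *
incr([.4966,.1383,.375],np.radians(-8.2)); s=ctrl.read_state(); print(s['opening'],s['contact_force'],s['ft_torque'])
P,im,d=snap('wrist'); cv2.imwrite('pics/w3.png',im[150:384,100:420,::-1])
```

```text
tcp [ 0.5039 -0.2753  0.3806] yaw -173.7 j7 2.267 tilt 0.06 t 6.85
shift mm [-37.9 412.    5.5]
twist deg (before mod 180) -165.5
0.011809383746752031 [ 0.76295072 -0.65457968 -1.63871208] [-0.0064256  -0.01846539 -0.04199722]
```

View pics/w3.png

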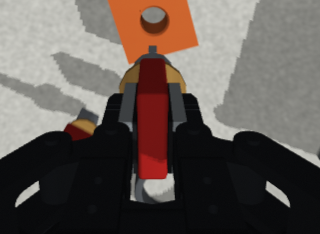

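The key is firmly held and clear of its hole. I'll carry it over to the lock.

Request:
servo_tool:
  increments:
    - [[-4,40,0,0],[-5,55,0,0],[-5,55,0,0],[-5,55,0,0],[-5,55,0,0]]

```text
t: 7.52
tcp_pos: [0.4989, -0.0125, 0.3787]
eef_rot: [-0.172, 3.137, 0.0]
contact_force: [0.7, 0.3, -1.3]
opening: 0.0116
```

Request:
servo_tool:
  increments:
    - [[-5,55,0,0],[-5,55,0,0],[-4,42,0,0],[0,0,0,10],[0,0,0,10.5]]

```text
t: 8.15
tcp_pos: [0.4964, 0.1391, 0.3782]
eef_rot: [-0.396, -3.116, 0.002]
contact_force: [0.3, 0.1, -1.1]
opening: 0.0116
```

Request:
servo_tool:
  increments:
    - [[0,0,0,10.5],[0,0,0,10.5],[0,0,0,10.5],[0,0,0,10.5],[0,0,0,0]]

```text
t: 8.78
tcp_pos: [0.4966, 0.1384, 0.3784]
eef_rot: [-1.477, -2.772, 0.001]
contact_force: [0.2, 0.2, -0.9]
opening: 0.0113
```

Run:
```python
from h import *
incr([.4971,.1375,.36],np.radians(121.8)); s=ctrl.read_state(); print(s['opening'],s['contact_force'],s['ft_torque'],s['joints'].round(2))
P,im,d=snap('wrist'); cv2.imwrite('pics/w4.png',im[100:384,60:460,::-1])
```

```text
tcp [0.4966 0.1384 0.3784] yaw 123.9 j7 0.289 tilt 0.04 t 8.775
shift mm [-1.  -0.  18.4]
twist deg (before mod 180) 2.1
0.01127517665956171 [ 0.19119856  0.21425162 -0.92350309] [-0.00647892 -0.00958289 -0.00660105] [-0.77  0.04  0.46  1.83 -0.02  1.27  0.29]
```

View pics/w4.png

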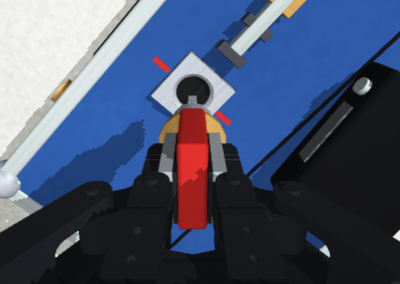

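The key hangs over the mouth, with its blade tip at crop position (97, 192) and the bore at (90, 192). Now I'll lower it into the mouth.

Request:
servo_tool:
  increments:
    - [[-1,0,15,2],[0,0,15,0],[0,0,8,0],[0,0,4,0],[0,0,3,0]]

```text
t: 9.45
tcp_pos: [0.4974, 0.1377, 0.3336]
eef_rot: [1.528, 2.745, 0.0]
contact_force: [0.1, 0.2, -1.4]
opening: 0.0113
```

Request:
servo_tool:
  increments:
    - [[0,0,3,0],[0,0,3,0],[0,0,2,0],[0,0,0,0]]

```text
t: 9.95
tcp_pos: [0.4972, 0.1379, 0.3256]
eef_rot: [-1.528, -2.745, -0.0]
contact_force: [-0.5, 0.0, -1.0]
opening: 0.0111
```

Request:
servo_tool:
  increments:
    - [[0,0,2,0],[0,0,2,0],[0,0,2,0],[0,0,1,0],[0,0,0,0]]

```text
t: 10.58
tcp_pos: [0.4972, 0.1379, 0.3185]
eef_rot: [-1.528, -2.745, -0.0]
contact_force: [-0.2, 1.8, -1.4]
opening: 0.0111
```

Request:
servo_tool:
  increments:
    - [[0,0,0.5,0],[0,0,0.5,0],[0,0,0.5,0],[0,0,0.5,0],[0,0,0,0]]

```text
t: 11.2
tcp_pos: [0.4972, 0.1379, 0.3167]
eef_rot: [-1.528, -2.745, -0.0]
contact_force: [-3.2, 2.6, 0.4]
opening: 0.0114
```

Request:
servo_tool:
  increments:
    - [[0.3,-0.1,0.3,0],[0.2,0,0.3,0],[0,0,0.3,0],[0,0,0.3,0],[0,0,0,0]]

```text
t: 11.82
tcp_pos: [0.4971, 0.138, 0.3156]
eef_rot: [1.528, 2.745, 0.0]
contact_force: [-1.7, 0.7, 1.1]
opening: 0.0114
```

Run:
```python
from h import *
s,R=tool(); print(s['tcp_pos'].round(5),s['contact_force'].round(2),s['ft_torque'].round(3),'in tool',(R.T@s['contact_force']).round(2))
```

```text
[0.49708 0.138   0.31563] [-1.67  0.73  1.13] [0.39  0.569 0.032] in tool [ 1.5  -1.04 -1.13]
```

Request:
servo_tool:
  increments:
    - [[0.2,-0.2,0.3,0],[0,0,0.3,0],[0,0,0.3,0],[0,0,0.3,0],[0,0,0,0]]

```text
t: 12.45
tcp_pos: [0.497, 0.138, 0.3155]
eef_rot: [1.528, 2.744, 0.001]
contact_force: [-3.9, 0.6, 7.6]
opening: 0.0113
```

Request:
servo_tool:
  increments:
    - [[0.2,-0.3,-0.3,0],[0,0,0,-1.6],[0,0,0,-1.6],[0,0,0,-1.6],[0,0,0,-1.6]]

```text
t: 13.08
tcp_pos: [0.4968, 0.138, 0.3155]
eef_rot: [1.371, 2.825, 0.002]
contact_force: [-2.3, 1.5, 6.8]
opening: 0.0114
```

```bash
cat > f.py <<'E'
from h import *
s,R=tool(); y=np.degrees(np.arctan2(R[1,0],R[0,0]))%360
p=s['tcp_pos']; F=s['contact_force']; o=p+R[:,2]*.2257
M=s['ft_torque']-np.cross(R[:,2]*.19,F)
print('z',p[2].round(5),'keyfromhome mm',((o[2]-.078)*1e3).round(2),'yaw-case',round(y-171.8,1),'F tool',(R.T@F).round(2),'Mz',s['ft_torque'][2].round(3),'M@key',M.round(3),'open',round(s['opening'],4),'t',s['t'],'j7',s['joints'][6].round(2))
E
python3 f.py
```

```text
z 0.31553 keyfromhome mm 11.83 yaw-case -43.6 F tool [ 2.64 -0.9  -6.82] Mz -0.014 M@key [-0.132  0.18  -0.014] open 0.0114 t 13.075 j7 0.39
```

Request:
servo_tool:
  increments:
    - [[0.2,-0.1,-0.3,-1.6],[0,0,0,-1.6],[0,0,0,-1.6],[0,0,0,-1.6],[0,0,0,-1.6]]

```text
t: 13.7
tcp_pos: [0.4967, 0.1381, 0.3155]
eef_rot: [1.169, 2.914, 0.001]
contact_force: [-0.9, -0.4, 5.0]
opening: 0.0117
```

```bash
python3 f.py
```

```text
z 0.3155 keyfromhome mm 11.8 yaw-case -35.5 F tool [ 0.4  -0.88 -5.02] Mz -0.067 M@key [ 0.199  0.016 -0.067] open 0.0117 t 13.7 j7 0.53
```

Request:
servo_tool:
  increments:
    - [[0,0,0,-1.6],[0,0,0,-1.6],[0,0,0,-1.6],[0,0,0,-1.6],[0,0,0,-1.6]]

```text
t: 14.32
tcp_pos: [0.4967, 0.138, 0.3155]
eef_rot: [0.963, 2.989, 0.001]
contact_force: [-0.9, 0.7, 6.1]
opening: 0.0114
```

```bash
python3 f.py
```

```text
z 0.31551 keyfromhome mm 11.81 yaw-case -27.5 F tool [ 1.13  0.02 -6.11] Mz -0.065 M@key [-0.084  0.15  -0.065] open 0.0114 t 14.325 j7 0.67
```

Request:
servo_tool:
  increments:
    - [[0,0,0,-1.6],[0,0,0,-1.6],[0,0,0,-1.6],[0,0,0,-1.6],[0,0,0,-1.6]]

```text
t: 14.95
tcp_pos: [0.4967, 0.138, 0.3155]
eef_rot: [0.753, 3.048, 0.001]
contact_force: [-1.2, 0.9, 6.2]
opening: 0.0114
```

```bash
python3 f.py
```

```text
z 0.31549 keyfromhome mm 11.79 yaw-case -19.5 F tool [ 1.46  0.21 -6.22] Mz -0.028 M@key [-0.125 -0.019 -0.028] open 0.0114 t 14.95 j7 0.81
```

Request:
servo_tool:
  increments:
    - [[0.1,0,0,-1.6],[0,0,0,-1.6],[0,0,0,-1.6],[0,0,0,-1.6],[0,0,0,-1.6]]

```text
t: 15.58
tcp_pos: [0.4966, 0.1381, 0.3155]
eef_rot: [0.538, 3.093, 0.001]
contact_force: [-1.0, 0.1, 5.5]
opening: 0.0115
```

```bash
python3 f.py
```

```text
z 0.31548 keyfromhome mm 11.78 yaw-case -11.5 F tool [ 0.95 -0.19 -5.47] Mz -0.09 M@key [ 0.033  0.008 -0.09 ] open 0.0115 t 15.575 j7 0.94
```

Request:
servo_tool:
  increments:
    - [[0,0,0,-1.6],[0,0,0,-1.6],[0,0,0,-1.6],[0,0,0,-1.6],[0,0,0,-1.6]]

```text
t: 16.2
tcp_pos: [0.4966, 0.138, 0.3155]
eef_rot: [0.321, 3.123, 0.0]
contact_force: [-1.0, 0.5, 5.0]
opening: 0.0112
```

```bash
python3 f.py
```

```text
z 0.31548 keyfromhome mm 11.78 yaw-case -3.5 F tool [ 1.08  0.28 -5.05] Mz -0.021 M@key [-0.078  0.029 -0.021] open 0.0112 t 16.2 j7 1.08
```

Request:
servo_tool:
  increments:
    - [[0,0,0,-1.6],[0,0,0,-1.6],[0,0,0,-1.6],[0,0,0,-1.6],[0,0,0,-1.6]]

```text
t: 16.82
tcp_pos: [0.4966, 0.138, 0.3154]
eef_rot: [0.102, 3.138, -0.0]
contact_force: [-0.3, -0.5, 5.4]
opening: 0.0115
```

```bash
python3 f.py
```

```text
z 0.31545 keyfromhome mm 11.75 yaw-case 4.5 F tool [ 0.22 -0.5  -5.38] Mz -0.063 M@key [ 0.101  0.073 -0.063] open 0.0115 t 16.825 j7 1.22
```

Request:
servo_tool:
  increments:
    - [[0,0,0,-1.6],[0,0,0,-1.6],[0,0,0,-1.6],[0,0,0,-1.6],[0,0,0,-1.6]]

```text
t: 17.45
tcp_pos: [0.4966, 0.138, 0.3154]
eef_rot: [-0.117, 3.138, -0.0]
contact_force: [-1.1, -0.3, 5.7]
opening: 0.0115
```

```bash
python3 f.py
```

```text
z 0.31542 keyfromhome mm 11.72 yaw-case 12.5 F tool [ 1.1  -0.22 -5.67] Mz -0.05 M@key [ 0.057 -0.002 -0.05 ] open 0.0115 t 17.45 j7 1.36
```

Request:
servo_tool:
  increments:
    - [[0,0,0,-1.6],[0,0,0,-1.6],[0,0,0,-1.6],[0,0,0,-1.6],[0,0,0,-1.6]]

```text
t: 18.08
tcp_pos: [0.4965, 0.1379, 0.3152]
eef_rot: [-0.336, 3.122, -0.001]
contact_force: [0.1, -1.1, 5.6]
opening: 0.0114
```

```bash
python3 f.py
```

```text
z 0.31522 keyfromhome mm 11.52 yaw-case 20.5 F tool [ 0.15 -1.13 -5.6 ] Mz -0.018 M@key [-0.059  0.017 -0.017] open 0.0114 t 18.075 j7 1.5
```

Request:
servo_tool:
  increments:
    - [[0,0,0,-1.2],[0,0,0,-1.2],[0,0,0,-1.2],[0,0,0,-1.2]]

```text
t: 18.58
tcp_pos: [0.4963, 0.138, 0.3149]
eef_rot: [-0.466, 3.106, -0.001]
contact_force: [1.6, -1.9, 3.1]
opening: 0.0113
```

```bash
python3 f.py
```

```text
z 0.31492 keyfromhome mm 11.22 yaw-case 25.3 F tool [-0.92 -2.32 -3.14] Mz -0.016 M@key [-0.124 -0.01  -0.015] open 0.0113 t 18.575 j7 1.58
```

Request:
servo_tool:
  increments:
    - [[-0.1,-0.2,0.2,-1],[0,-0.1,0.2,-1],[0,0,0.1,-1],[0,0,0,0]]

```text
t: 19.08
tcp_pos: [0.4959, 0.1382, 0.3138]
eef_rot: [0.546, -3.093, 0.0]
contact_force: [0.4, 0.1, -0.9]
opening: 0.0116
```

```bash
python3 f.py
```

```text
z 0.31381 keyfromhome mm 10.11 yaw-case 28.2 F tool [-0.37 -0.06  0.86] Mz -0.017 M@key [-0.22  -0.284 -0.017] open 0.0116 t 19.075 j7 1.63
```

It has dropped: z is down 1.7 mm and the force is gone. I'll follow it down gently.

Request:
servo_tool:
  increments:
    - [[0,0,0.7,0],[0,0,0.7,0],[0,0,0.7,0],[0,0,0.7,0],[0,0,0,0]]

```text
t: 19.7
tcp_pos: [0.4961, 0.1382, 0.3115]
eef_rot: [0.545, -3.094, -0.0]
contact_force: [-0.6, -1.0, -0.3]
opening: 0.0113
```

```bash
python3 f.py
```

```text
z 0.31153 keyfromhome mm 7.83 yaw-case 28.2 F tool [ 0.96 -0.73  0.32] Mz 0.027 M@key [ 0.096 -0.174  0.027] open 0.0113 t 19.7 j7 1.64
```

Request:
servo_tool:
  increments:
    - [[0,0,1,0],[0,0,1,0],[0,0,1,0],[0,0,1,0],[0,0,0,0]]

```text
t: 20.32
tcp_pos: [0.4963, 0.1382, 0.3076]
eef_rot: [-0.546, 3.093, 0.0]
contact_force: [0.4, -0.6, 0.2]
opening: 0.0115
```

```bash
python3 f.py
```

```text
z 0.30763 keyfromhome mm 3.93 yaw-case 28.2 F tool [-0.14 -0.7  -0.15] Mz -0.005 M@key [ 0.258 -0.053 -0.005] open 0.0115 t 20.325 j7 1.64
```

Request:
servo_tool:
  increments:
    - [[0,0,0.9,0],[0,0,0.8,0],[0,0,0.7,0],[0,0,0.5,0],[0,0,0,0]]

```text
t: 20.95
tcp_pos: [0.4962, 0.1381, 0.3047]
eef_rot: [-0.545, 3.094, 0.0]
contact_force: [-0.7, 0.6, 1.5]
opening: 0.0115
```

Request:
servo_tool:
  increments:
    - [[0,0,0.3,0],[0,0,0.3,0],[0,0,0.2,0],[0,0,0.2,0],[0,0,0,0]]

```text
t: 21.58
tcp_pos: [0.4962, 0.1381, 0.3037]
eef_rot: [0.545, -3.094, -0.0]
contact_force: [-0.2, 0.1, 0.9]
opening: 0.0116
```

```bash
python3 f.py
```

```text
z 0.3037 keyfromhome mm -0.0 yaw-case 28.2 F tool [ 0.15  0.14 -0.91] Mz 0.009 M@key [0.199 0.035 0.009] open 0.0116 t 21.575 j7 1.64
```

Request:
servo_tool:
  increments:
    - [[0,0,0.2,0],[0,0,0.2,0],[0,0,0.2,0],[0,0,0,0]]

```text
t: 22.08
tcp_pos: [0.4963, 0.1381, 0.3036]
eef_rot: [-0.545, 3.094, 0.0]
contact_force: [-1.5, 0.6, 5.3]
opening: 0.0114
```

```bash
python3 f.py
```

```text
z 0.30357 keyfromhome mm -0.13 yaw-case 28.2 F tool [ 1.24  1.05 -5.31] Mz 0.041 M@key [0.052 0.121 0.041] open 0.0114 t 22.075 j7 1.64
```

It's home: bottomed out at 5 N, exactly at the expected height. I'll relieve the pressure and turn it clockwise.

Request:
servo_tool:
  increments:
    - [[0,0,-0.5,1],[0,0,0,2],[0,0,0,2],[0,0,0,2],[0,0,0,2]]

```text
t: 22.7
tcp_pos: [0.4962, 0.1381, 0.3036]
eef_rot: [-0.297, 3.127, 0.0]
contact_force: [-0.8, 1.1, 2.3]
opening: 0.0111
```

```bash
python3 f.py
```

```text
z 0.3036 keyfromhome mm -0.1 yaw-case 19.1 F tool [ 0.61  1.26 -2.31] Mz 0.129 M@key [0.052 0.064 0.129] open 0.0111 t 22.7 j7 1.48
```

Request:
servo_tool:
  increments:
    - [[0.1,0.2,-0.2,1.5],[0,0,0,1.5],[0,0,0,1.5],[0,0,0,1.5],[0,0,0,0]]

```text
t: 23.32
tcp_pos: [0.4961, 0.1383, 0.3037]
eef_rot: [0.136, -3.139, 0.0]
contact_force: [0.1, 0.9, -0.9]
opening: 0.0114
```

```bash
python3 f.py; python3 f.py
```

```text
z 0.30368 keyfromhome mm -0.02 yaw-case 13.2 F tool [-0.23  0.91  0.86] Mz 0.018 M@key [ 0.126 -0.12   0.018] open 0.0114 t 23.325 j7 1.38
z 0.30368 keyfromhome mm -0.02 yaw-case 13.2 F tool [-0.23  0.91  0.86] Mz 0.018 M@key [ 0.126 -0.12   0.018] open 0.0114 t 23.325 j7 1.38
```

Request:
servo_tool:
  increments:
    - [[0,0,0,2],[0,0,0,2],[0,0,0,2],[0,0,0,2],[0,0,0,2]]

```text
t: 23.95
tcp_pos: [0.4961, 0.1383, 0.3037]
eef_rot: [-0.141, -3.138, -0.0]
contact_force: [1.9, 2.3, -1.6]
opening: 0.0115
```

```bash
python3 f.py
```

```text
z 0.30372 keyfromhome mm 0.02 yaw-case 3.1 F tool [-1.64  2.49  1.59] Mz 0.044 M@key [-0.07   0.122  0.044] open 0.0115 t 23.95 j7 1.2
```

Request:
servo_tool:
  increments:
    - [[-0.1,0.2,0,2],[0,0,0,2],[0,0,0,2],[0,0,0,2],[0,0,0,2]]

```text
t: 24.58
tcp_pos: [0.4962, 0.1385, 0.3038]
eef_rot: [-0.414, -3.114, -0.0]
contact_force: [0.1, 1.8, -2.3]
opening: 0.0114
```

```bash
python3 f.py
```

```text
z 0.30375 keyfromhome mm 0.05 yaw-case -6.9 F tool [0.37 1.72 2.31] Mz 0.067 M@key [ 0.073 -0.106  0.067] open 0.0114 t 24.575 j7 1.03
```

Request:
servo_tool:
  increments:
    - [[0,0.2,0.1,2],[0,0,0,2],[0,0,0,2],[0,0,0,2],[0,0,0,2]]

```text
t: 25.2
tcp_pos: [0.4962, 0.1386, 0.3037]
eef_rot: [-0.684, -3.066, 0.0]
contact_force: [-0.2, 0.5, -1.6]
opening: 0.0108
```

```bash
python3 f.py
```

```text
z 0.30372 keyfromhome mm 0.02 yaw-case -16.9 F tool [0.35 0.38 1.6 ] Mz 0.027 M@key [0.12  0.007 0.027] open 0.0108 t 25.2 j7 0.86
```

Request:
servo_tool:
  increments:
    - [[0,0,0,2],[0,0,0,2],[0,0,0,2],[0,0,0,2],[0,0,0,2]]

```text
t: 25.82
tcp_pos: [0.4963, 0.1387, 0.3037]
eef_rot: [-0.948, -2.995, -0.0]
contact_force: [-0.5, 1.5, -1.0]
opening: 0.0113
```

Request:
servo_tool:
  increments:
    - [[0,0,0,2],[0,0,0,2],[0,0,0,0.5],[0,0,0,0]]

```text
t: 26.32
tcp_pos: [0.4963, 0.1387, 0.3037]
eef_rot: [1.062, 2.957, 0.0]
contact_force: [-0.3, 1.3, -1.7]
opening: 0.0116
```

```bash
python3 f.py
python3 - <<'E'
from h import *
for c in('scene','side'):
    P,im,d=snap(c); r,q=map(int,proj(P,[.51,.165,.13])); cv2.imwrite(f'pics/{c}5.png',cv2.resize(im[r-45:r+45,q-60:q+60,::-1],(400,300),interpolation=cv2.INTER_CUBIC))
cv2.imwrite('pics/o5.png',np.hstack([cv2.imread('pics/scene5.png'),cv2.imread('pics/side5.png')]))
E
```

```text
z 0.30373 keyfromhome mm 0.03 yaw-case -31.3 F tool [1.11 0.82 1.74] Mz 0.086 M@key [ 0.    -0.006  0.086] open 0.0116 t 26.325 j7 0.61
```

View pics/o5.png

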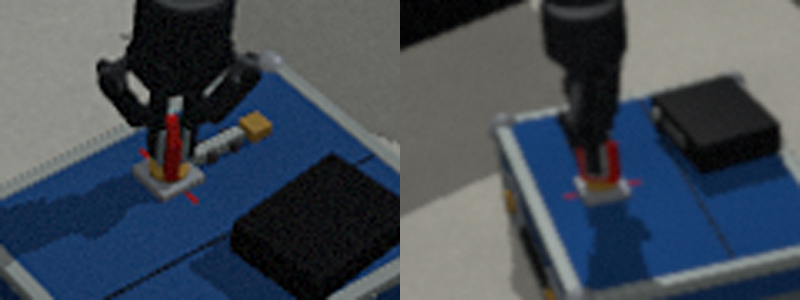

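The key is in the lock and the handle stands turned. I'll check the bolt with the wrist camera before letting go.

Run:
```python
from h import *
P,im,d=snap('wrist'); cv2.imwrite('pics/w6.png',cv2.resize(im[:,100:,::-1],(800,746))[:600])
```

```text
(no output)
```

View pics/w6.png

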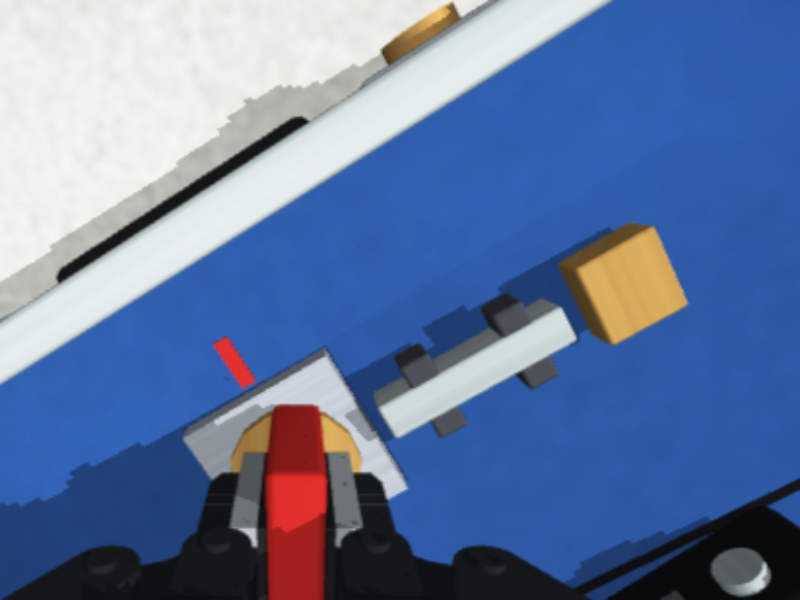

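The bolt end, at about (560, 315), now stands clear of the brass keeper at (625, 285). I'll release the key and retreat straight up.

Request:
servo_tool:
  increments:
    - [[0,0,0,-0.7],[0,0,0,0],[0,0,0,0]]

```text
t: 26.85
tcp_pos: [0.4965, 0.1385, 0.3039]
eef_rot: [1.044, 2.963, 0.0]
contact_force: [-0.1, 1.1, -1.1]
opening: 0.0116
```

Request:
servo_tool:
  increments:
    - [[0,0,0,0],[0,0,0,0],[0,0,0,0],[0,0,0,0],[0,0,0,0]]
  claw: 45

```text
t: 27.48
tcp_pos: [0.4963, 0.1386, 0.3037]
eef_rot: [1.044, 2.963, 0.0]
contact_force: [0.3, -0.2, -0.3]
opening: 0.0452
```

Request:
servo_tool:
  increments:
    - [[0,0,-8,0],[0,0,-20,0],[0,0,-30,0],[0,0,-30,0],[0,0,-12,0]]

```text
t: 28.1
tcp_pos: [0.4967, 0.1386, 0.406]
eef_rot: [1.043, 2.961, 0.004]
contact_force: [0.0, -0.5, -0.6]
opening: 0.0449
```

```bash
python3 f.py
python3 - <<'E'
from h import *
P,im,d=snap('wrist'); cv2.imwrite('pics/w7.png',cv2.resize(im[:,:,::-1],(768,576)))
for r in ctrl.place_of('wrist','key_handle')[:2]: print(r['conf'],np.round(r['pixel'],1),atz(P,r['pixel'],.142).round(4))
K=P['K'];V,U=np.mgrid[:384,:512]; X=np.stack([(U-K[0,2])*d/K[0,0],(V-K[1,2])*d/K[1,1],d],-1); W=(X-P['t'])@P['R']
hue=cv2.cvtColor(im,cv2.COLOR_RGB2HSV)
red=((hue[...,0]<6)|(hue[...,0]>174))&(hue[...,1]>120)&(hue[...,2]>50)&(d>.1)&(W[...,2]>.15)&(np.hypot(W[...,0]-.4965,W[...,1]-.138)<.04)
print('handle top z',np.percentile(W[red][:,2],[50,90]),'n',red.sum()); top=(W[red][:,:2]*1000).astype(np.float32); print(cv2.minAreaRect(top))
E
```

```text
z 0.406 keyfromhome mm 102.3 yaw-case -30.6 F tool [-0.29 -0.36  0.58] Mz 0.008 M@key [ 0.1   -0.016  0.008] open 0.0449 t 28.1 j7 0.58
0.62 [191.5 253.6] [0.4972 0.1403 0.142 ]
handle top z [0.16334844 0.16420841] n 915
((495.7870178222656, 138.65972900390625), (11.235154151916504, 37.94135284423828), 51.954593658447266)
```

View pics/w7.png

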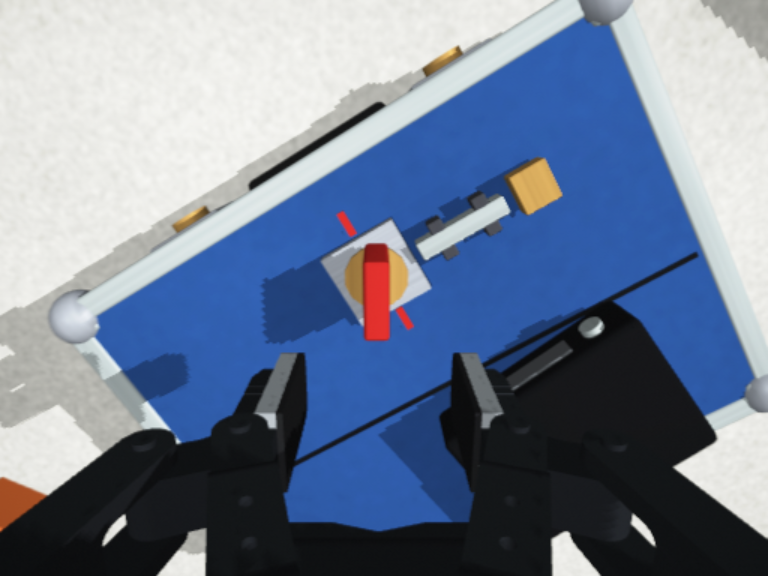

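```bash
python3 -c "
from station import ctrl
print(ctrl.hand_in(), ctrl.read_state()['t'])"
```

```text
the job is handed in; nothing more can be done
the job is handed in; nothing more can be done
```

The red-handled key is standing fully home in the lock, turned clockwise, and the bolt is out of its keeper. I handed the job in at about 28 s of the 72 s allowed.

- **Finding the slot:** I took the key nearest the base from its orange block and put it into the lock. I pressed with about 4–9 N net. I needed only one slow counter-clockwise sweep from the clockwise end, rather than turning back and forth. The key dropped in at about 28° counter-clockwise of the red marks, and bottomed at the expected height at about 5 N.
- **Turning it:** I then turned the key about 59° clockwise, which includes the play in the blade. The highest twist I read was 0.13 N m, once, and otherwise under 0.09 N m. I eased the turn back by 0.7°, let go and lifted straight up.

**Last checks:**
- **Key:** It is upright on the lock's axis. The handle top read 163–164 mm where 162 is expected, about the same 1–2 mm high as the depth reading before the grasp. The flange sits just above the plate.
- **Bolt:** The picture shows a clear gap between the bolt and the brass keeper. I did not measure its travel. Even allowing for the most play, the turn puts it at about 13 mm or more, against the 12 mm needed.
- **Robot and surroundings:** The gripper was open and well clear. I felt no unexpected contact, and the receiver was not touched. I did not look at the other loose things again at the end.

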